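# Open the blue cast cabinet past its safety catch

### The job

Get the blue cabinet open so that the plaster casts can be taken out: its door hangs ajar on a child-safety catch. Reach into the door gap from above, press the yellow catch down and draw the door towards you past the catch until it stands wide open, about square to the cabinet, then let go of it. Leave the grey cabinet's door hanging on its own catch.

Things in the scene. Friction and masses are not known exactly. Their poses are not given: they have to be found in the camera images.
- blue_pad (a point): Middle of the upper face of the yellow catch pad (50 x 50 mm) behind the blue door, 22 mm below the door's top. Axes turn with the door: z up, x from the door into the cabinet, y along the door to the hinge. Door's inner face 26 mm off along -x; open gap above the pad 62 mm or more along x. Sprung: sinks up to 18 mm (2 to 6 N) and rises again; from 8 mm down the hook at its far end is free.
- blue_hinge (a point): On the upright hinge axis of the blue door, in the plane of its inner face, at its top edge 200 mm above the table; axes as for the pad. Hinge on the left seen from the robot. The door is 200 mm wide (along -y), 14 mm thick (to -x), turns lightly (about 1 N) and stays where left; small knob outside, 90 mm up. Middle of pad at x 26, y -160, z -22 mm and moves with the door.
- blue_door (a joint): Opening angle (rad) of the door of the blue steel cabinet (180 deep, 212 wide, 200 mm high, fixed to the table): 0 closed, grows as the free edge swings towards the robot (clockwise from above), 1.57 square to the cabinet, 1.75 the most. Starts at 0.37 to 0.42; the catch holds it below about 0.43. From 0.6 on the catch need not be held down.
- grey_door (a joint): Opening angle (rad) of the door of the grey cabinet beside it, alike in make, size and yellow catch: starts at 0.37 to 0.42 on its own catch and is to be left there.

How it is judged:
By the outcome, as a careful person would: the job done as asked, in the order asked, and still so for the second after the job is handed in, with the robot touching nothing.
It also fails if it takes over 35 s, if anything falls off the work surface, if the arm or the gripper's body presses on something with over 40 N, if the wrist force passes 120 N, or if a joint passes its speed limit or range.

### The arm

A 6-joint arm with a two-finger parallel gripper is mounted at the origin on the work surface. World frame = base frame: x ahead of the robot, y to its left, z up, the work surface at z = 0. Lengths are in m, angles in rad, forces in N, time in s.
With the tool pointing down it reaches from about 0.425 to 1.125 m from the base axis. Payload 14.9 kg.
Tool frame: the origin (TCP) lies midway between the tips of the shut fingers; the grasp point (between the pads) lies 19 mm behind it; z points along the fingers, y is the direction in which the jaws open and shut (so a half turn about z gives the same grasp; the last joint's range is limited). The gripper opens to 91 mm and grips with 3 to 60 N. Pads are 32 mm wide; open, the fingers measure 118 mm over their backs; the gripper's body (76 mm by 178 mm) begins 60 mm behind the grasp point.
Start: joints at [-1.37, 0.379, 1.734, -0, 1.028, -0.033], TCP at [0.162, -0.681, 0.214] pointing down, gripper open.
Joint ranges: [-2.77, 2.77], [-0.74, 2.19], [0, 2.66], [-1.06, 4.2], [0.31, 2.87], [-3.08, 3.08]. Speed limits (rad/s): [1.89, 1.89, 2.39, 3.14, 3.14, 3.14].

### API

Orientations are given as a rotation vector (axis times angle).
In Python, from cell import manip gives the robot as it stands. Calls block until the motion is done:
- manip.move_to(position, orientation): joint-space move of the TCP to a pose.
- manip.move_l(position, attitude=None, v=0.15, max_force=None): straight line of the TCP; attitude=None keeps the orientation; v is the mean speed in m/s. With max_force (N) it stops when the force on the tool has changed by that much, and returns True; else False.
- manip.goto_joints(angles): joint-space move.
- manip.gripper_to(opening): finger opening in m; the grip force is fixed at half the most; returns when the fingers have stopped.
- manip.hold(seconds).
- manip.inverse_kinematics(position, orientation): joint angles nearest the present ones, or None.
- manip.read_camera(name): name is "scene" or "top" or "wrist"; returns a dict with "img" (384x512x3 uint8, blue, green, red), "fovy" (degrees; the focal length in pixels is half the picture's height over the tangent of half this angle, whatever the lens; pixels are square), "cx", "cy" (the principal point, pixels), "rvec" (rotation vector, rad) and "tvec" (3), from world to camera coordinates, as OpenCV has them; the wrist camera has in their place "mount" (4x4, takes a point from camera to tool coordinates, whose origin is the TCP and whose axes are the flange's). Camera axes: x right, y down, z forward; pixel columns grow to the right and rows downward; lengths in m; the calibration is good to about 2 mm. A picture is of the moment at which its call begins: read the wrist's pose just before it. There is no depth.
A pose or a line that the arm cannot do raises manip.Unreachable and nothing moves.
- manip.finish_job(): hands the job in, once; it reports no verdict.
Readings, each from a call of its own:
- manip.get_clock(): time.
- manip.get_joint_pos(): joint angles.
- manip.get_joint_vel(): joint speeds.
- manip.get_effort(): joint torques, N m.
- manip.get_tool_pos(): TCP position.
- manip.get_tool_rot(): TCP orientation.
- manip.get_ft_force(): force on the tool from outside, world axes, zero at the start.
- manip.get_wrist_torque(): the same for the moment, N m.
- manip.get_grip_width(): finger opening in m.
Only numpy, scipy, OpenCV 4.12 (cv2) and the standard library are available. Lean on these libraries where they do the work, as an engineer would, in place of code of your own. Each camera call takes 0.05 s, during which the arm holds its last target. There are 200 camera calls.

## Working session

There is one attempt and no reset: what is moved stays moved. The work goes in short steps, each a Python script; the robot and the scene stay as the last script left them, time stands still between calls to the robot, and variables do not carry over. Pictures are saved under pics/ and viewed, about 8 in all and at most 12, crops included, and the job is handed in when it is done.

```bash
mkdir -p pics; ls; python3 - <<'E'
from cell import manip
import cv2,numpy as np
for n in("scene","top"):
    c=manip.read_camera(n); cv2.imwrite(f"pics/{n}0.png",c["img"])
    R=cv2.Rodrigues(np.array(c["rvec"],float))[0]
    print(n,c["fovy"],c["cx"],c["cy"],-R.T@np.array(c["tvec"]).ravel(), R[2])
a=cv2.imread("pics/scene0.png");b=cv2.imread("pics/top0.png")
print([k for k in c], manip.get_clock())
E
```

```text
pics
scene 42.710003610914356 252.86921187267285 183.40854223158593 [1.12944081 0.32425124 1.22794979] [-0.39796006 -0.23860161 -0.88583128]
top 46.33074200488059 252.82235985945903 187.81959739665976 [0.41098732 0.04223835 1.35873975] [ 0.19371391 -0.01087673 -0.98099777]
['img', 'fovy', 'cx', 'cy', 'rvec', 'tvec'] 0.1
```

View pics/scene0.png

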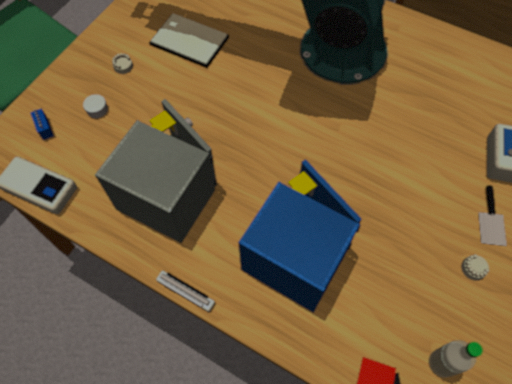

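View pics/top0.png

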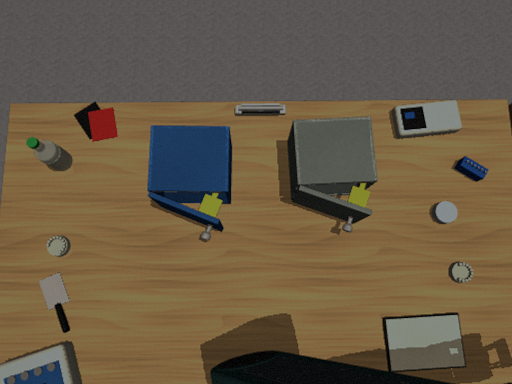

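The scene view looks from behind: blue cabinet's top at about (300,235), its door from (357,218) to (305,165), pad at (303,183). In the top view the blue door's top runs from about (150,195) to (222,228), with the pad at (210,206). The grey cabinet is to the right.

```bash
python3 - <<'E'
import cv2,numpy as np
b=cv2.imread("pics/top0.png")[120:250,140:240]; a=cv2.imread("pics/scene0.png")[150:310,230:365]
f=lambda i:cv2.convertScaleAbs(cv2.resize(i,(390,520),interpolation=cv2.INTER_CUBIC),alpha=1.8)
cv2.imwrite("pics/crop.png",np.hstack([cv2.resize(f(b),(400,520)),f(a)]))
E
cat > h.py <<'E'
import cv2,numpy as np
from cell import manip
def ray(c,u,v,z):
    f=192/np.tan(np.radians(c["fovy"])/2)
    R=cv2.Rodrigues(np.array(c["rvec"],float))[0]; o=-R.T@np.array(c["tvec"],float).ravel()
    d=R.T@np.array([(u-c["cx"])/f,(v-c["cy"])/f,1]); return o+d*(z-o[2])/d[2]
def ymask(im):
    h=cv2.cvtColor(im,cv2.COLOR_BGR2HSV); return cv2.inRange(h,(22,150,80),(35,255,255))
def bmask(im):
    h=cv2.cvtColor(im,cv2.COLOR_BGR2HSV); return cv2.inRange(h,(100,150,20),(125,255,255))
E
python3 - <<'E'
from h import *
for n in("scene","top"):
    c=manip.read_camera(n); 
    k,l,s,ce=cv2.connectedComponentsWithStats(ymask(c["img"]))
    for i in range(1,k):
        if s[i,4]>30:
            p=np.argwhere(l==i)[:,::-1]; box=cv2.boxPoints(cv2.minAreaRect(p.astype(np.float32)))
            print(n,s[i],ce[i],ray(c,*ce[i],.178).round(4)); print([ray(c,*q,.178)[:2].round(3).tolist() for q in box])
E
```

```text
scene [149 110  27  22 348] [162.09195402 120.85344828] [ 0.6169 -0.2542  0.178 ]
[[0.635, -0.288], [0.577, -0.269], [0.603, -0.22], [0.66, -0.24]]
scene [288 171  29  23 398] [302.18090452 182.82663317] [0.597  0.1438 0.178 ]
[[0.613, 0.111], [0.561, 0.126], [0.585, 0.178], [0.635, 0.162]]
top [348 183  23  25 358] [359.0698324  195.04748603] [ 0.6212 -0.2553  0.178 ]
[[0.605, -0.222], [0.664, -0.245], [0.647, -0.292], [0.589, -0.269]]
top [198 193  24  24 368] [210.29347826 204.54076087] [0.6001 0.1429 0.178 ]
[[0.586, 0.176], [0.643, 0.153], [0.623, 0.106], [0.565, 0.13]]
```

View pics/crop.png

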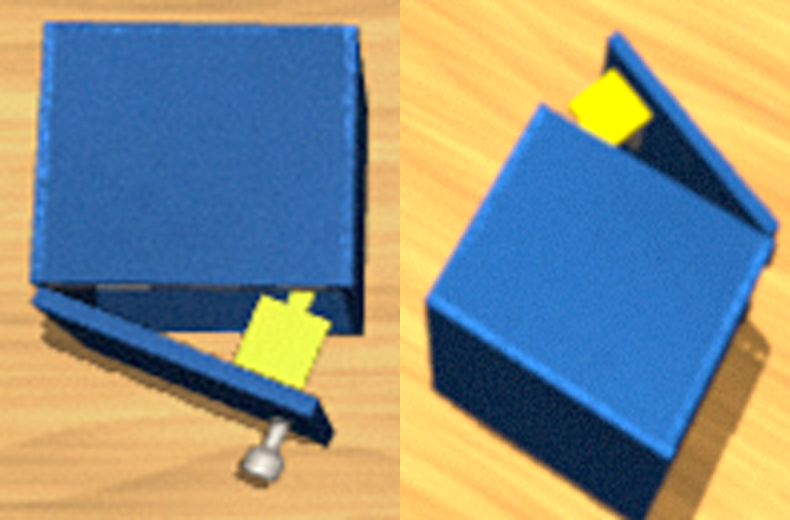

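```bash
python3 - <<'E'
from h import *
t=manip.read_camera("top"); s=manip.read_camera("scene")
P=lambda c,cr,k,o:ray(c,cr[0]/k[0]+o[0]-.5,cr[1]/k[1]+o[1]-.5,.2)[:2]
T=lambda x,y:P(t,(x,y),(4,4),(140,120)); S=lambda x,y:P(s,(x-400,y),(390/135,3.25),(230,150))
for n,q in dict(T_in_hinge=T(42,288),T_out_hinge=T(33,303),T_in_free=T(322,398),T_out_free=T(312,415),cabBL=T(46,22),cabBR=T(357,27),cabFL=T(34,284),cabFR=T(352,286),
 S_in_hinge=S(768,228),S_out_hinge=S(777,223),S_free1=S(609,38),S_free2=S(617,33),ScabFR=S(541,106),ScabBR=S(430,300),ScabBL=S(670,457),ScabFL=S(772,240)).items(): print(n,q.round(4))
for H,F in((T(42,288),T(322,398)),(S(768,228),S(609,38)),(T(33,303),T(312,415)),(S(777,223),S(617,33))):
    d=F-H; print(np.linalg.norm(d)); d/=np.linalg.norm(d); n=np.array([-d[1],d[0]]); print("dir",np.arctan2(d[1],d[0]),"pad",H+.16*d+.026*n)
E
```

```text
T_in_hinge [0.633  0.2992]
T_out_hinge [0.623  0.3048]
T_in_free [0.5583 0.1156]
T_out_free [0.5473 0.1221]
cabBL [0.8158 0.3023]
cabBR [0.8102 0.0923]
cabFL [0.6357 0.3045]
cabFR [0.632 0.096]
S_in_hinge [0.6301 0.2988]
S_out_hinge [0.6231 0.3033]
S_free1 [0.5561 0.1196]
S_free2 [0.5489 0.1234]
ScabFR [0.6346 0.0978]
ScabBR [0.8089 0.096 ]
ScabBL [0.8143 0.3043]
ScabFL [0.6368 0.3053]
0.19818806411415088
dir -1.9571578171968271 pad [0.59674516 0.14119562]
0.1939234979601151
dir -1.9624281049388368 pad [0.5930621  0.14098815]
0.19776732449072326
dir -1.9638350977140913 pad [0.58575972 0.14700534]
0.1946524527480331
dir -1.9617570913616524 pad [0.58615796 0.14550541]
```

Both views agree: hinge at about (0.632, 0.2995), door angle about 0.385, pad at about (0.596, 0.142). Next I plan the arc, check that it's reachable, then go above the pad.

```bash
cat >> h.py <<'E'
from scipy.spatial.transform import Rotation as Ro
H=np.array([.632,.2995]); PH0=0.01   # hinge; cabinet front turned by about 0.01
def pose(th,x,z,sg=1,y=.16):
    a=th+PH0; d=-np.array([np.sin(a),np.cos(a)]); n=np.array([np.cos(a),-np.sin(a)])
    Y=sg*np.r_[n,0]; Z=np.array([0,0,-1.]); X=np.cross(Y,Z)
    return np.r_[H+y*d+x*n,z], Ro.from_matrix(np.c_[X,Y,Z]).as_rotvec()
E
python3 - <<'E'
from h import *
best=None
for sg in(1,-1):
    for th in(.385,1.0,1.6):
        q=manip.inverse_kinematics(*pose(th,.0135,.18,sg)); print(sg,th,pose(th,.027,.18)[0].round(3),None if q is None else np.round(q,2))
E
```

```text
1 0.385 [0.595 0.141 0.18 ] [ 0.21  0.27  1.96 -0.    0.92  0.6 ]
1 1.0 [0.511 0.192 0.18 ] [ 0.34  0.18  2.07 -0.    0.89  1.35]
1 1.6 [0.471 0.279 0.18 ] [ 0.51  0.2   2.05 -0.    0.9   2.12]
-1 0.385 [0.595 0.141 0.18 ] [ 0.21  0.27  1.96 -0.    0.92 -2.54]
-1 1.0 [0.511 0.192 0.18 ] [ 0.34  0.18  2.07 -0.    0.89 -1.79]
-1 1.6 [0.471 0.279 0.18 ] [ 0.51  0.2   2.05 -0.    0.9  -1.02]
```

```bash
python3 - <<'E'
from h import *
p=np.array(manip.get_tool_pos()); manip.gripper_to(0.0)
manip.move_l(np.r_[p[:2],.36],v=.3)
manip.move_to(*pose(.385,.028,.36))
p=np.array(manip.get_tool_pos());R=Ro.from_rotvec(manip.get_tool_rot()).as_matrix()
c=manip.read_camera("wrist"); cv2.imwrite("pics/w.png",c["img"])
M=np.array(c["mount"]);f=192/np.tan(np.radians(c["fovy"])/2)
def wr(u,v,z):
    o=p+R@M[:3,3]; d=R@M[:3,:3]@np.array([(u-c["cx"])/f,(v-c["cy"])/f,1]); return (o+d*(z-o[2])/d[2]).round(4)
k,l,s,ce=cv2.connectedComponentsWithStats(ymask(c["img"]))
for i in range(1,k):
    if s[i,4]>100:
        b=cv2.boxPoints(cv2.minAreaRect(np.argwhere(l==i)[:,::-1].astype(np.float32)))
        print(s[i],wr(*ce[i],.178),[wr(*q,.178)[:2].tolist() for q in b])
def pj(w):
    q=M[:3,:3].T@(R.T@(w-p)-M[:3,3]); return (q[:2]/q[2]*f+[c["cx"],c["cy"]]).round(1)
for th in(.35,.385,.42): print(th,pj(pose(th,0,.2,y=0)[0]),pj(pose(th,0,.2,y=.2)[0]),pj(pose(th,.026,.178)[0]))
print(manip.get_clock(),p,manip.get_grip_width(),manip.get_ft_force())
E
```

```text
[231 148  47  28 946] [0.6019 0.1577 0.178 ] [[0.5863, 0.1758], [0.6307, 0.1573], [0.6201, 0.1306], [0.5748, 0.1495]]
0.35 [220.8   2. ] [232.2 216.6] [256.  173.6]
0.385 [220.8   2. ] [225.4 216.7] [250.7 174.5]
0.42 [220.8   2. ] [218.7 216.6] [245.5 175.3]
5.6 [0.59643833 0.14052236 0.35997997] 0.00015090964700815036 [0.83797392 0.02151668 0.70868855]
```

View pics/w.png

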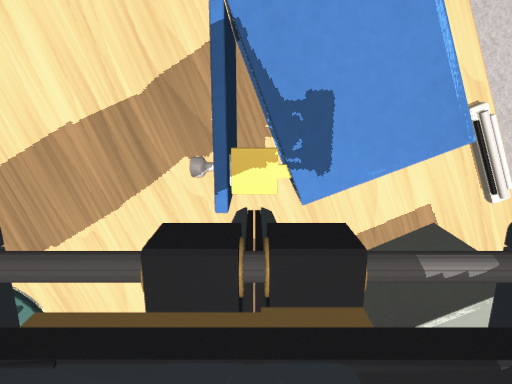

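The wrist view confirms the pad: centre at (254,171) against a predicted (251,175), about 3 mm off. The door's inner edge is at about column 225, as predicted. Next I press and pull.

```bash
python3 - <<'E'
from h import *
rd=lambda s:print(s,round(manip.get_clock(),2),np.round(manip.get_tool_pos(),4),np.round(manip.get_ft_force(),1))
Y=.157
manip.move_l(*pose(.385,.030,.20,y=Y),v=.15)
rd("above")
print(manip.move_l(*pose(.385,.030,.165,y=Y),v=.04,max_force=20)); rd("pressed")
print(manip.move_l(*pose(.385,.016,.165,y=Y),v=.04,max_force=20)); rd("at door")
for th in (.45,.55,.65,.75):
    if manip.move_l(*pose(th,.0135,.165,y=Y),v=.06,max_force=20): print("STOP"); rd(th); break
    rd(th)
c=manip.read_camera("top"); cv2.imwrite("pics/t1.png",cv2.resize(c["img"][100:300,100:400],(750,500)))
E
```

```text
above 6.82 [0.5998 0.1431 0.2009] [-0.7 -0.5  0.7]
False
pressed 7.84 [0.5994 0.143  0.1653] [-1.1  0.1  4.4]
False
at door 8.34 [0.586  0.1485 0.165 ] [-0.6 -0.3  4.9]
0.45 8.7 [0.5745 0.1529 0.1651] [-1.1  0.3  4.9]
0.55 9.12 [0.5604 0.1594 0.1651] [-1.   1.4  4.2]
0.65 9.53 [0.5468 0.1672 0.1651] [1.4 1.9 3.7]
0.75 9.95 [0.5339 0.1763 0.1651] [0.6 1.2 3.5]
```

View pics/t1.png

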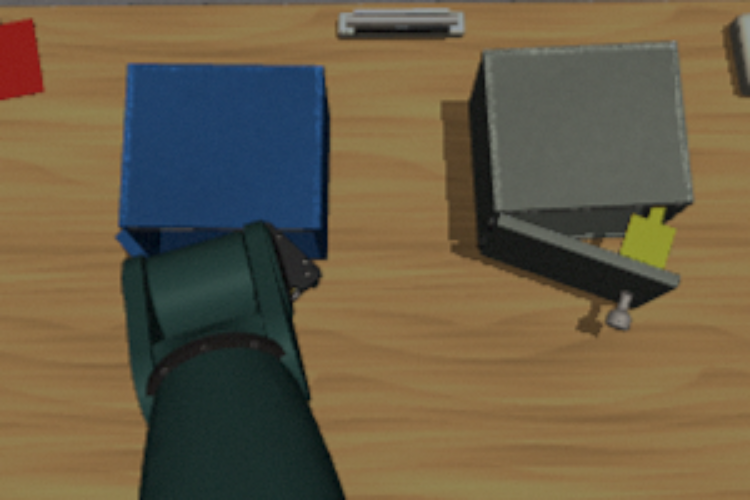

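The arm hides most of the door, but the visible part by the hinge (about (130,245)) has swung out, and the 3.5 N on the pad shows it is moving with the finger. The grey door hasn't moved. I'll ease off the pad and carry on to square.

```bash
python3 - <<'E'
from h import *
rd=lambda s:print(s,round(manip.get_clock(),2),np.round(manip.get_tool_pos(),4),np.round(manip.get_ft_force(),1))
Y=.157
manip.move_l(*pose(.77,.0135,.184,y=Y),v=.06)
rd("up")
for th in np.linspace(.9,1.58,6):
    if manip.move_l(*pose(th,.0135,.184,y=Y),v=.07,max_force=20): print("STOP"); rd(th); break
    rd(round(th,2))
else:
    manip.move_l(*pose(1.58,.045,.184,y=Y),v=.08)
    manip.move_l(*pose(1.58,.045,.36,y=Y),v=.2)
    p,r=pose(1.58,.045,.36,y=Y); manip.move_to([.45,-.12,.4],r)
    rd("away")
c=manip.read_camera("top"); cv2.imwrite("pics/t2.png",cv2.resize(c["img"][100:300,100:400],(750,500)))
E
```

```text
up 10.47 [0.531  0.1783 0.1841] [-0.9  0.  -0.1]
0.9 10.92 [0.5162 0.1924 0.1838] [-0.4  0.2 -0.8]
1.04 11.38 [0.5031 0.209  0.184 ] [ 0.3 -0.2 -1. ]
1.17 11.83 [0.4921 0.2273 0.184 ] [ 0.2  0.4 -0.1]
1.31 12.29 [0.4836 0.2469 0.184 ] [-0.1  0.5 -0.2]
1.44 12.75 [0.4778 0.2675 0.184 ] [0.3 0.6 0.6]
1.58 13.21 [0.4749 0.2887 0.184 ] [-0.1 -0.3  0.1]
away 16.2 [ 0.4502 -0.1194  0.3997] [ 0.1  0.3 -0.1]
```

View pics/t2.png

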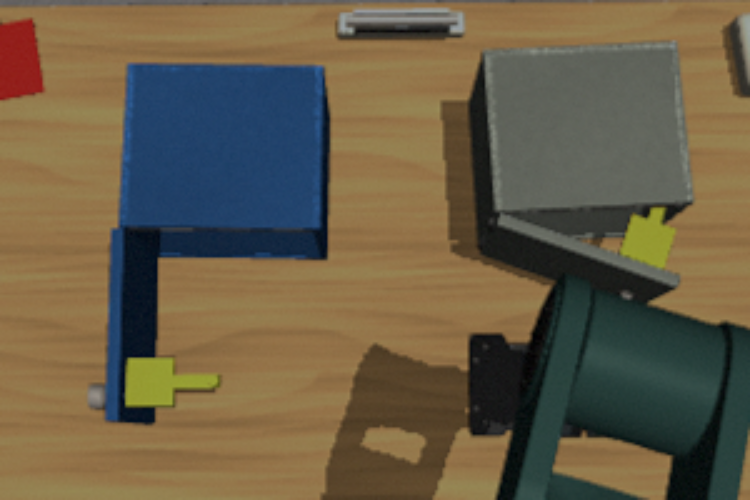

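The blue door's top runs from (118,230) to (113,420), in line with the cabinet's side, so it stands square. The grey door looks unmoved, and the gripper hangs free.

```bash
python3 -c "
from h import *
manip.hold(.3); print(manip.get_clock(),manip.get_ft_force()); manip.finish_job()"
```

```text
16.55 [ 0.22521208 -0.03914356  0.14442062]
the job is handed in; nothing more can be done
```

The blue cabinet's door now stands open, about square to the cabinet, and I handed the job in at 16.6 s. I reached into the gap with shut fingers and pressed the yellow catch down about 13 mm. Holding it down, I drew the door out past 0.7 rad, then eased off the catch and swung the door on to 1.58 rad commanded before backing clear.

- **Blue door:** in the last top-camera picture it is in line with the cabinet's side. I judged this by eye and did not measure the angle.
- **Grey door:** it looks unmoved on its catch in the same picture.
- **Forces:** the readings I took stayed at about 5 N or less, and were about 0 N before hand-in with the gripper clear of everything.
- **Disagreement:** only one check disagreed. The wrist camera put the pad about 3 mm from my first estimate, and I corrected for that before pressing. No check failed.

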